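Let an egg out of the lever dispenser and ease its lid shut

TASK

With the fingertips, press the red paddle of the egg dispenser's lever all the way down, so that the linked lid lifts and the braised egg rolls down the chute into the steel bowl in front of it. When the egg lies in the bowl, let the paddle come up slowly under the fingertips, over several seconds, so that the lid shuts fully and never slams, then take the hand away. Work by the paddle alone: do not touch the lid, the egg or the bowl, grasp or lift nothing, and leave the other things where they stand.

Things in the scene. Friction and masses are not known exactly. Their poses are not given: they have to be found in the camera images.
- egg_dispenser: Egg dispenser fixed to the worktop: narrow steel box on a black foot (170 x 100 mm), 155 mm high, white-framed lid with clear window. Origin: centre of its underside. Its -x is the front, where the egg comes out; z up. The open chute reaches to x -103 mm, 70 mm up. The lever is on the -y side. A glass shelf 0.5 m up covers the worktop to the left of it: keep the arm clear of that.
- lever (a joint): Lever angle, rad: 0 at rest (paddle up), 0.5 pressed fully down to its stop. It turns about an axle along the dispenser's y at x 20, z 120 mm of the dispenser; its arm reaches to the front. Pressing takes about 5 to 8 N all the way; a spring and the lid's weight throw it up again, almost undamped, if it is let go.
- lid (a joint): Lid angle, rad: 0 shut, 1.0 fully open; always 2 x the lever angle. Hinge along the dispenser's y at x 65, z 150 mm of the dispenser; the lid's front edge (140 mm from it) swings up and back, to 275 mm above the worktop. A lip under that edge holds the egg back. Turning towards shut faster than 1.5 rad/s (paddle rising 90 mm/s) is a slam; 20 to 30 mm/s is eased.
- paddle (a point): Centre of the upper face of the lever's red press paddle (40 x 40 x 8 mm, low ridge along its front edge, black ribs). It moves with the lever: 157 mm above the worktop at rest, 97 mm fully down, shifting under 10 mm sideways. Face tilted 0.22 rad at rest (front high), 0.28 rad when down (front low). It lies at x -95, y -135 mm of the dispenser.
- egg_center (a point): Centre of the brown braised egg, 43 x 54 x 43 mm, 40 to 80 g; at the start it lies in the chute behind the lid's lip. It rolls out by itself when the lid is up.
- bowl: Small steel bowl, 134 mm across the rim, 60 mm high, open upward, standing loose on the worktop under the chute's mouth (its centre about 145 mm in front of the dispenser's origin). Origin: centre of its underside.
- cup: Bystander: steel measuring cup with a tab handle, 135 x 124 x 53 mm, loose. Origin: centre of its underside.
- roll: Bystander: wrapped white rice roll, 54 x 154 x 50 mm, long along its y, loose. Origin: centre of its underside.
- scraper: Bystander: bench scraper, flat steel blade with a white handle, 75 x 109 x 20 mm, loose. Origin: centre of its underside.
- timer: Bystander: white kitchen timer with a red top, 65 x 65 x 46 mm, loose. Origin: centre of its underside.
Not all that is in view belongs to the job. What is shaped like the bowl but yellow is not meant.

How it is judged:
By the outcome, as a careful person would: the job done as asked, in the order asked, and still so for the second after the job is handed in, with the robot touching nothing.
It also fails if it takes over 42 s, if anything falls off the work surface, if the arm or the gripper's body presses on something with over 40 N, if the wrist force passes 120 N, or if a joint passes its speed limit or range.

ROBOT

A 6-joint arm with a two-finger parallel gripper is mounted at the origin on a cart in front of the work surface, level with it; the furniture and walls round the work are solid. World frame = base frame: x ahead of the robot, y to its left, z up, the work surface at z = 0. Lengths are in m, angles in rad, forces in N, time in s.
With the tool pointing down it reaches from about 0.35 to 0.975 m from the base axis. Payload 4.9 kg.
Tool frame: the origin (TCP) lies on the front face of the gripper's body, between the roots of the fingers; the fingertips stand ctrl.finger_overhang ahead of it and the grasp point (between the pads) lies 54 mm ahead of it (ctrl.finger_overhang is the distance from the TCP to the fingertips, in m); z points along the fingers, y is the line along which they close (so a half turn about z gives the same grasp; the last joint's range is limited). The gripper opens to 85 mm and grips with 20 to 120 N. Pads are 22 mm wide; open, the fingers measure 114 mm over their backs; the gripper's body (76 mm by 85 mm) begins 54 mm behind the grasp point. The pads swing forward as they close: fully open they stand 13 mm farther back than shut.
Start: joints at [1.223, 0.053, 1.613, -0, 1.476, -0.119], TCP at [0.142, 0.609, 0.304] pointing down, gripper open.
Joint ranges: [-3.01, 3.01], [-1.01, 2.22], [0.06, 2.58], [-1.02, 4.17], [0.09, 2.62], [-3.14, 3.14]. Speed limits (rad/s): [2.57, 2.57, 3.14, 3.14, 3.14, 3.14].

INTERFACE

Orientations are given as a rotation vector (axis times angle).
In Python, from station import ctrl, vision gives the robot as it stands. The module is installed in compiled form; this text tells all that it offers.
- The arm moves only by the tool drive_tool, never from a script. Its argument "rows" is a list of rows, each a list of 2 entries, a list of its own where there are three numbers: the shift along the tool's x, y, z in m, then the turn about the tool's z in rad. A call has 1 to 10 rows; each row shifts and turns the commanded pose from where the row before left it, along the tool's axes as they then stand; what a row does not reach is not made up. A row lasts 1/10 s, in which the tool goes at most 50 mm and 8.59 degrees, less where a joint would pass 70% of its speed; a pose out of reach is approached as far as the arm can. A call with a gripper value outside its range is refused whole. "jaw" is the closure, from 0 (fully open) to 1 (shut), set as the call begins (left out, the last holds). The fingers move at their own pace and stop on an object; "grip_force" is the grip in N (left out, the last holds). Time passes only in rows, so rows that do not move let the fingers close. It gives the time, the measured TCP pose, the force, the opening and the grip force at its end, in the units of the state.
- ctrl.get_obs(): the state, without advancing time (a new reading comes with each control period).
- vision.get_image(name): name is "scene" or "top" or "wrist"; returns a dict with "image" (420x560x3 uint8, blue, green, red), "vertical_fov" (degrees; the focal length in pixels is half the picture's height over the tangent of half this angle, whatever the lens; pixels are square), "cx", "cy" (the principal point, pixels), "R" (3x3) and "t" (3): a world point X has camera coordinates R X + t. Camera axes: x right, y down, z forward; pixel columns grow to the right and rows downward; lengths in m; the calibration is good to about 2 mm. A picture is of the moment at which its call begins. There is no depth.
- ctrl.finish_job(): hands the job in; it is judged then, once.
The state is a dict: "t": time; "q": joint angles; "dq": joint speeds; "effort": joint torques, N m; "tool_pos": TCP position; "tool_rot": TCP orientation; "contact_force": force on the tool from outside, world axes, zero at the start; "wrist_torque": the same for the moment, N m; "opening": finger opening in m; "grip_force": force on a finger pad.
Only numpy, scipy, OpenCV 4.12 (cv2) and the standard library are available. Lean on these libraries where they do the work, as an engineer would, in place of code of your own. Each camera call takes 0.05 s, during which the arm holds its last target. There are 200 camera calls.

## Working session

There is one attempt and no reset: what is moved stays moved. The work goes in short steps, Python scripts to look and compute and a tool call to move; the robot and the scene stay as the last step left them, time stands still between calls to the robot, and variables do not carry over. Pictures are saved under pics/ and viewed, at most 10 in all, crops included, and the job is handed in when it is done.

Besides the shell and the picture viewer there is one more tool, called by a JSON object that holds its "op" and its "data". drive_tool: Moves the arm, as the interface text tells. Its arguments: {"type":"object","properties":{"rows":{"type":"array","items":{"type":"array"}},"jaw":{"type":"number"},"grip_force":{"type":"number"}},"required":["rows"]}

```bash
mkdir -p pics
python3 - <<'E'
from station import ctrl, vision
import cv2, numpy as np, pickle
o=ctrl.get_obs(); print(o['t'],o['tool_pos'],o['tool_rot'],ctrl.finger_overhang,o['opening'])
d={n:vision.get_image(n) for n in('scene','top')}
pickle.dump(d,open('v.pkl','wb'))
for n in d:
    v=d[n]; cv2.imwrite(f'pics/{n}.png',v['image']); print(n,v['vertical_fov'],v['cx'],v['cy'],-v['R'].T@v['t'],v['R'].round(3).tolist())
    hsv=cv2.cvtColor(v['image'],cv2.COLOR_BGR2HSV)
    m=cv2.inRange((hsv.astype(int)+[10,0,0]).astype(np.uint8)%180 if 0 else hsv,(0,130,70),(8,255,255))|cv2.inRange(hsv,(172,130,70),(180,255,255))
    k,_,s,c=cv2.connectedComponentsWithStats(m)
    for i in range(1,k):
        if s[i,4]>40: print(s[i],c[i].round(1))
E
```

```text
0.0 [0.14156771 0.60825757 0.30265433] [-0.35851366 -3.12057185  0.00318258] 0.0726 0.08513321107108654
scene 52.93950005447621 277.1991058401439 207.87260098990075 [ 0.01756427 -0.68100021  0.93260604] [[0.831, -0.556, 0.021], [-0.36, -0.567, -0.741], [0.424, 0.608, -0.671]]
[ 23  15  38  17 216] [44.3 22.4]
[  0  17  32  17 118] [13.1 26.4]
[343  22  32  54 680] [356.6  48.1]
[104 193  46  26 631] [128.4 203.2]
[402 200  33  20 333] [418.3 207.7]
[339 234  20  13 175] [348.3 239.9]
[358 277  20  18 290] [367.5 285.5]
[390 280  24  38 465] [400.7 300.1]
[129 299  16   9  74] [135.2 303.6]
[ 70 363  14  10  41] [ 76.6 367.6]
top 51.23348429708906 273.9057137167124 214.26583483951143 [0.4180249  0.09395015 1.54655567] [[-0.029, -1.0, 0.001], [-0.996, 0.029, -0.083], [0.083, -0.004, -0.997]]
[331  90  31  40 628] [346.  110.3]
[393 174  14  14  63] [397.2 182.3]
[350 183  30  18 346] [364.4 192.4]
[156 299  43  37 849] [174.5 316.6]
[  31  354   75   64 1106] [ 63.4 384. ]
[103 378  14   7  52] [109.2 380.9]
[ 98 388  71  32 913] [124.  409.2]
[ 27 396  54  24 229] [ 49.4 409.1]
```

View pics/scene.png

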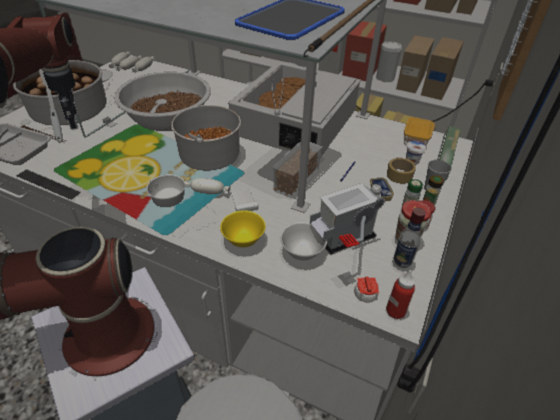

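View pics/top.png

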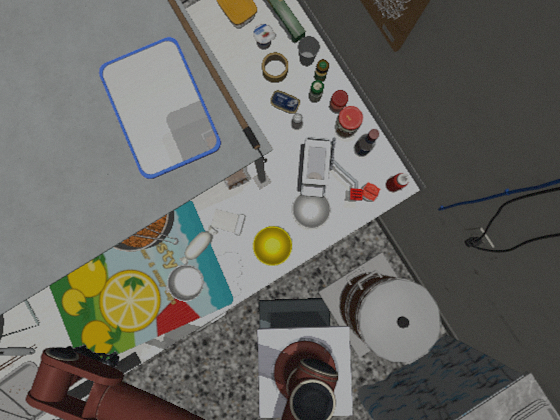

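The scene view shows the dispenser near (345,215), its red paddle at (348,240), the bowl at (303,243) and the timer at (367,287). In the top view the paddle is near (356,194), right beside the timer's red top, and the bowl is near (311,210).

```bash
cat > h.py <<'E'
import numpy as np, cv2
def K(v):
    f=v['image'].shape[0]/2/np.tan(np.radians(v['vertical_fov'])/2); return f
def plane(v,p,z):
    d=v['R'].T@np.array([(p[0]-v['cx'])/K(v),(p[1]-v['cy'])/K(v),1]); c=-v['R'].T@v['t']
    return c+d*(z-c[2])/d[2]
def proj(v,X):
    c=v['R']@np.array(X)+v['t']; return c[:2]/c[2]*K(v)+[v['cx'],v['cy']]
E
python3 - <<'E'
import pickle,cv2
from h import *
d=pickle.load(open('v.pkl','rb')); s,t=d['scene'],d['top']
P=plane(s,(348.3,239.9),.157); print('paddle scene',P, proj(t,P))
print('paddle top',plane(t,(355.5,194.5),.157))
print('timer',plane(s,(367.5,285.5),.046),plane(t,(371,191),.046))
print('bowl',plane(s,(303,239),.06),plane(t,(311.5,209),.06))
a=cv2.resize(t['image'][120:240,260:420],None,fx=5,fy=5,interpolation=2)[:600,:800]
cv2.imwrite('pics/topc.png',a)
a=cv2.resize(s['image'][170:310,270:430],None,fx=4,fy=4,interpolation=2)
cv2.imwrite('pics/scc.png',a)
E
```

```text
paddle scene [ 0.59269312 -0.17631468  0.157     ] [356.32817544 193.60546049]
paddle top [ 0.58989221 -0.17353838  0.157     ]
timer [ 0.60899105 -0.25654256  0.046     ] [ 0.61422602 -0.2489813   0.046     ]
bowl [ 0.55743376 -0.0403976   0.06      ] [ 0.55651021 -0.03998133  0.06      ]
```

View pics/topc.png

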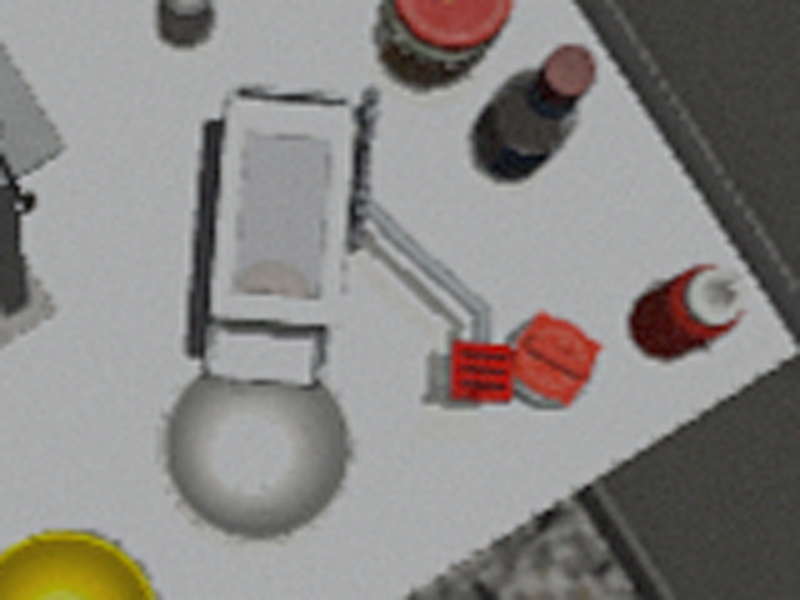

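View pics/scc.png

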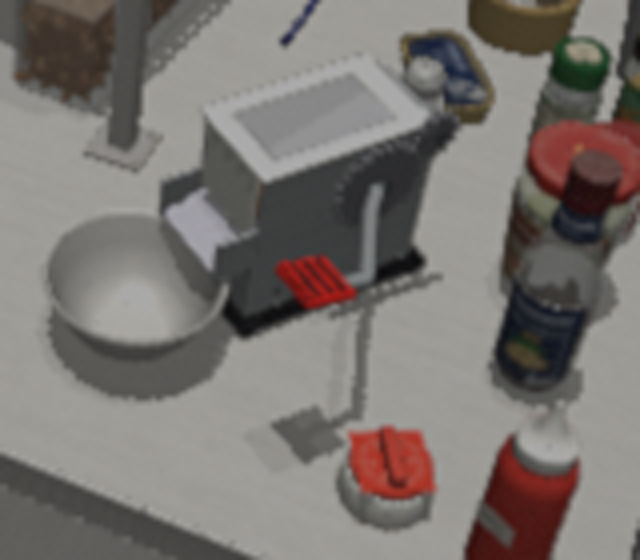

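The crops show the ribbed red paddle at about top pixel (356.6,194.4). It clears the timer by roughly 75 mm sideways. The dispenser is yawed about -5°. Next I check the shelf edge and the waypoints.

Run:
```python
import pickle
from h import *
from scipy.spatial.transform import Rotation as Ro
from station import ctrl
d=pickle.load(open('v.pkl','rb')); s,t=d['scene'],d['top']
for p in [(272,150),(0,310),(175,205)]: print('shelf',p,plane(t,p,.5))
print('paddle',plane(t,(356.6,194.4),.157)); print('bottle',plane(t,(404,178),.18))
for p in [(300,210)]: print('post',plane(s,p,0))
o=ctrl.get_obs();R=Ro.from_rotvec(o['tool_rot']).as_matrix();print(R.round(3))
W=[(.33,.30,.303),(.45,-.10,.303),(.585,-.175,.303)]
c=o['tool_pos']
for w in W: print(w,(R.T@(np.array(w)-c)).round(4)); c=np.array(w)
```

```text
shelf (272, 150) [0.66210662 0.09027366 0.5       ]
shelf (0, 310) [0.29834389 0.74115909 0.5       ]
shelf (175, 205) [0.53474164 0.32700838 0.5       ]
paddle [ 0.59011129 -0.17706825  0.157     ]
bottle [ 0.63495624 -0.32439348  0.18      ]
post [0.66413907 0.11467061 0.        ]
[[-0.974  0.227 -0.001]
 [ 0.227  0.974 -0.002]
 [ 0.    -0.002 -1.   ]]
(0.33, 0.3, 0.303) [-2.534e-01 -2.575e-01  2.000e-04]
(0.45, -0.1, 0.303) [-0.2076 -0.3624  0.0006]
(0.585, -0.175, 0.303) [-0.1485 -0.0424  0.    ]
```

{"op": "drive_tool", "data": {"rows": [[[-0.025, -0.026, 0], 0], [[-0.025, -0.026, 0], 0], [[-0.025, -0.026, 0], 0], [[-0.025, -0.026, 0], 0], [[-0.025, -0.026, 0], 0], [[-0.025, -0.026, 0], 0], [[-0.025, -0.026, 0], 0], [[-0.025, -0.026, 0], 0], [[-0.025, -0.026, 0], 0], [[-0.025, -0.026, 0], 0]], "jaw": 1}}

```text
t: 1.1
tool_pos: [0.3265, 0.2973, 0.3035]
tool_rot: [-0.358, -3.121, 0.0]
contact_force: [0.0, 0.3, 0.6]
opening: 0.0002
grip_force: 0.0
```

{"op": "drive_tool", "data": {"rows": [[[-0.021, -0.036, 0], 0], [[-0.021, -0.036, 0], 0], [[-0.021, -0.036, 0], 0], [[-0.021, -0.036, 0], 0], [[-0.021, -0.036, 0], 0], [[-0.021, -0.036, 0], 0], [[-0.021, -0.036, 0], 0], [[-0.021, -0.036, 0], 0], [[-0.021, -0.036, 0], 0], [[-0.021, -0.036, 0], 0]]}}

```text
t: 2.1
tool_pos: [0.4491, -0.1012, 0.3035]
tool_rot: [-0.36, -3.121, -0.0]
contact_force: [0.2, -0.3, -0.0]
opening: 0.0002
grip_force: 0.0
```

{"op": "drive_tool", "data": {"rows": [[[-0.018, -0.005, 0], 0], [[-0.018, -0.005, 0], 0], [[-0.018, -0.005, 0], 0], [[-0.018, -0.005, 0], 0], [[-0.018, -0.005, 0], 0], [[0, 0, 0], 0], [[0, 0, 0], 0]]}}

```text
t: 2.8
tool_pos: [0.5307, -0.1441, 0.3032]
tool_rot: [-0.359, -3.119, -0.001]
contact_force: [-0.3, -0.5, -0.2]
opening: 0.0001
grip_force: 0.0
```

```bash
cat > look.py <<'E'
import sys
from h import *
from station import ctrl, vision
from scipy.spatial.transform import Rotation as Ro
n,cam=sys.argv[1],sys.argv[2]
o=ctrl.get_obs(); print(o['t'],o['tool_pos'].round(4) if hasattr(o['tool_pos'],'round') else o['tool_pos'],ctrl.finger_overhang,o['opening'],o['contact_force'])
print(Ro.from_rotvec(o['tool_rot']).as_matrix().round(3).tolist())
v=vision.get_image(cam); cv2.imwrite(f'pics/{n}.png',v['image'])
hsv=cv2.cvtColor(v['image'],cv2.COLOR_BGR2HSV)
m=cv2.inRange(hsv,(0,130,70),(8,255,255))|cv2.inRange(hsv,(172,130,70),(180,255,255))
k,_,s,c=cv2.connectedComponentsWithStats(cv2.morphologyEx(m,cv2.MORPH_CLOSE,np.ones((7,7))))
for i in range(1,k):
    if s[i,4]>100: print(s[i],c[i].round(1),plane(v,c[i],.157).round(4))
E
python3 look.py wrist1 wrist
```

```text
2.8 [ 0.5307 -0.1441  0.3032] 0.0726 6.655419222866052e-05 [-0.32917077 -0.49556317 -0.23236387]
[[-0.974, 0.227, -0.002], [0.227, 0.974, 0.001], [0.002, 0.0, -1.0]]
[ 175  249   64   64 2121] [204.5 275.9] [ 0.5601 -0.2003  0.157 ]
[ 82 326  48  25 687] [105.6 336.9] [ 0.5941 -0.2919  0.157 ]
```

View pics/wrist1.png

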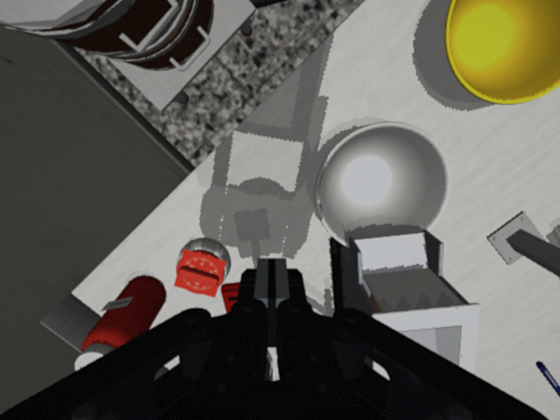

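The wrist view shows the paddle partly hidden behind the closed fingers. Its front-left corner is near (222,285), with the timer at (203,268) and the bowl at (382,180). I'll check my estimate against that corner.

Run:
```python
from h import *
from station import vision
v=vision.get_image('wrist'); hsv=cv2.cvtColor(v['image'],cv2.COLOR_BGR2HSV)
m=cv2.inRange(hsv,(0,150,60),(8,255,255))|cv2.inRange(hsv,(172,150,60),(180,255,255))
m=m[275:330,215:262]
for r in range(0,55,5): 
    x=np.flatnonzero(m[r]); print(275+r,(x.min()+215,x.max()+215) if len(x) else None)
c,s=np.cos(-.09),np.sin(-.09)
for a,b,z in[(-20,-20,.161),(20,-20,.153),(-20,20,.161),(0,0,.157)]:
    X=[.590+(a*c-b*s)/1e3,-.177+(a*s+b*c)/1e3,z]; print(a,b,X,proj(v,X))
print(plane(v,(222,285),.161))
```

```text
275 (np.int64(215), np.int64(223))
280 (np.int64(215), np.int64(221))
285 (np.int64(215), np.int64(238))
290 (np.int64(215), np.int64(237))
295 (np.int64(223), np.int64(237))
300 (np.int64(224), np.int64(235))
305 (np.int64(225), np.int64(232))
310 (np.int64(227), np.int64(230))
315 None
320 None
325 None
-20 -20 [np.float64(0.5682833743557999), np.float64(-0.19512148367627966), 0.161] [213.38348084 286.82323619]
20 -20 [np.float64(0.6081214836762796), np.float64(-0.1987166256442001), 0.153] [224.67007694 325.5144903 ]
-20 20 [np.float64(0.5718785163237203), np.float64(-0.1552833743557999), 0.161] [267.18962777 280.10643442]
0 0 [np.float64(0.59), np.float64(-0.177), 0.157] [245.02679482 303.77486781]
[ 0.56826372 -0.18853757  0.161     ]
```

{"op": "drive_tool", "data": {"rows": [[[-0.016, -0.004, 0], 0], [[-0.016, -0.004, 0], 0], [[-0.016, -0.004, 0], 0], [[-0.016, -0.004, 0], 0], [[0, 0, 0.02], -0.14], [[0, 0, 0.02], 0], [[0, 0, 0.01], 0], [[0, 0, 0], 0]]}}

```text
t: 3.7
tool_pos: [0.5886, -0.1737, 0.2519]
tool_rot: [-0.139, -3.135, -0.002]
contact_force: [-0.0, -0.5, 0.3]
opening: 0.0001
grip_force: 0.0
```

```bash
python3 look.py sc2 scene
```

```text
3.7 [ 0.5886 -0.1737  0.2519] 0.0726 0.0001253333843474182 [-0.03631874 -0.458794    0.2773719 ]
[[-0.996, 0.089, -0.004], [0.089, 0.996, 0.002], [0.004, 0.001, -1.0]]
[   0    0  123   88 3612] [54.7 33.8] [0.2944 1.6556 0.157 ]
[ 343   22   32   58 1080] [358.2  49.8] [1.4486 0.7401 0.157 ]
[ 129   53  262   89 7138] [243.1 101.4] [0.7323 0.5893 0.157 ]
[123 193  27  26 440] [134.  204.2] [0.1851 0.2441 0.157 ]
[ 61 198  28  31 455] [ 73.3 215.5] [0.0353 0.2856 0.157 ]
[402 200  33  21 387] [418.1 208. ] [ 0.8365 -0.1884  0.157 ]
[339 235  20  12 161] [348.2 240.1] [ 0.5919 -0.1767  0.157 ]
[ 46 268  55  22 483] [ 72.2 279.6] [-0.0218  0.0696  0.157 ]
[358 277  21  18 291] [367.3 285.5] [ 0.5346 -0.3095  0.157 ]
[387 280  27  38 580] [399.1 300.9] [ 0.5651 -0.3794  0.157 ]
[ 63 327  41  48 521] [ 74. 354.] [-0.0659 -0.1195  0.157 ]
```

{"op": "drive_tool", "data": {"rows": [[[0, 0, 0.006], 0], [[0, 0, 0.004], 0], [[0, 0, 0.004], 0], [[0, 0, 0.003], 0], [[0, 0, 0.003], 0], [[0, 0, 0.003], 0], [[0, 0, 0], 0]]}}

```text
t: 4.45
tool_pos: [0.5899, -0.1744, 0.2314]
tool_rot: [0.139, 3.138, -0.0]
contact_force: [-2.4, 0.3, 4.8]
opening: -0.0002
grip_force: 2.1
```

```bash
python3 look.py sc3 scene | head -1; python3 -c "
import cv2;a=cv2.imread('pics/sc3.png')[150:310,260:420];cv2.imwrite('pics/sc3c.png',cv2.resize(a,(600,600),interpolation=2))"
```

```text
4.45 [ 0.5899 -0.1744  0.2314] 0.0726 -0.00022133975828461 [-2.40515481  0.29378646  4.77261027]
```

View pics/sc3c.png

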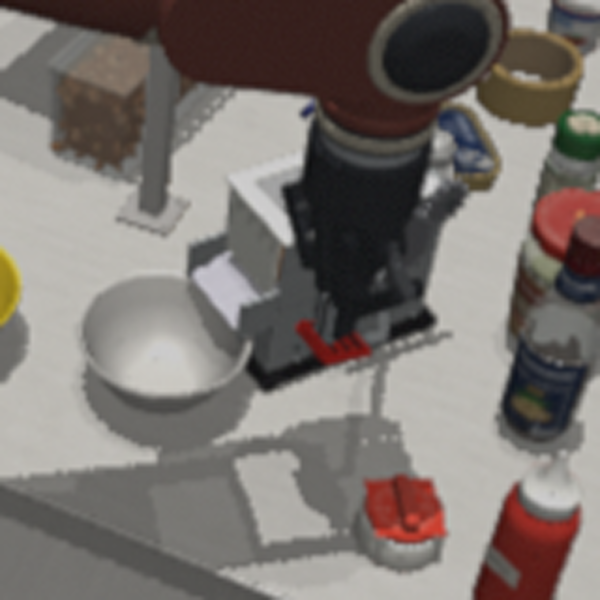

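The fingertips rest on the middle of the paddle at crop pixel (340,345) with about 5 N, and the lid side is clear. Now I press.

{"op": "drive_tool", "data": {"rows": [[[0.001, 0, 0.004], 0], [[0.001, 0, 0.004], 0], [[0.001, 0, 0.004], 0], [[0.001, 0, 0.004], 0], [[0.001, 0, 0.004], 0], [[0.0005, 0, 0.004], 0], [[0.0005, 0, 0.004], 0], [[0, 0, 0.004], 0], [[0, 0, 0.004], 0], [[0, 0, 0.004], 0]]}}

```text
t: 5.5
tool_pos: [0.5842, -0.1739, 0.1922]
tool_rot: [0.139, 3.137, -0.0]
contact_force: [-3.3, 0.9, 6.5]
opening: -0.0001
grip_force: 3.5
```

{"op": "drive_tool", "data": {"rows": [[[0, 0, 0.003], 0], [[0, 0, 0.003], 0], [[-0.001, 0, 0.003], 0], [[-0.001, 0, 0.003], 0], [[0, 0, 0.002], 0], [[0, 0, 0], 0]]}}

```text
t: 6.1
tool_pos: [0.5855, -0.174, 0.1771]
tool_rot: [-0.139, -3.137, -0.0]
contact_force: [-3.4, 0.8, 4.7]
opening: -0.0002
grip_force: 3.1
```

{"op": "drive_tool", "data": {"rows": [[[0, 0, 0.001], 0], [[0, 0, 0.001], 0], [[0, 0, 0.001], 0], [[0, 0, 0.001], 0], [[0, 0, 0], 0]]}}

```text
t: 6.6
tool_pos: [0.5858, -0.174, 0.1736]
tool_rot: [-0.139, -3.138, 0.0]
contact_force: [-3.4, 1.2, 6.4]
opening: 0.0005
grip_force: 3.0
```

{"op": "drive_tool", "data": {"rows": [[[0, 0, 0.001], 0], [[0, 0, 0.001], 0], [[0, 0, 0], 0]]}}

```text
t: 6.9
tool_pos: [0.5861, -0.174, 0.1717]
tool_rot: [0.139, 3.138, -0.0]
contact_force: [-1.9, 0.2, 5.8]
opening: 0.0002
grip_force: 3.0
```

{"op": "drive_tool", "data": {"rows": [[[0, 0, 0.001], 0], [[0, 0, 0.001], 0], [[0, 0, 0], 0]]}}

```text
t: 7.2
tool_pos: [0.5863, -0.1741, 0.1711]
tool_rot: [0.139, 3.138, -0.0]
contact_force: [-5.5, 1.1, 10.2]
opening: -0.0002
grip_force: 5.7
```

{"op": "drive_tool", "data": {"rows": [[[0, 0, 0.001], 0], [[0, 0, 0], 0]]}}

```text
t: 7.4
tool_pos: [0.5863, -0.1741, 0.1709]
tool_rot: [0.139, 3.138, -0.001]
contact_force: [-7.5, 3.0, 14.0]
opening: -0.0001
grip_force: 7.7
```

```bash
python3 look.py sc4 scene | head -1; python3 -c "
import cv2;a=cv2.imread('pics/sc4.png')[150:310,260:420];cv2.imwrite('pics/sc4c.png',cv2.resize(a,(600,600),interpolation=2))"
```

```text
7.4 [ 0.5863 -0.1741  0.1709] 0.0726 -0.00010624121726414762 [-7.46664558  2.97256567 14.03968539]
```

View pics/sc4c.png

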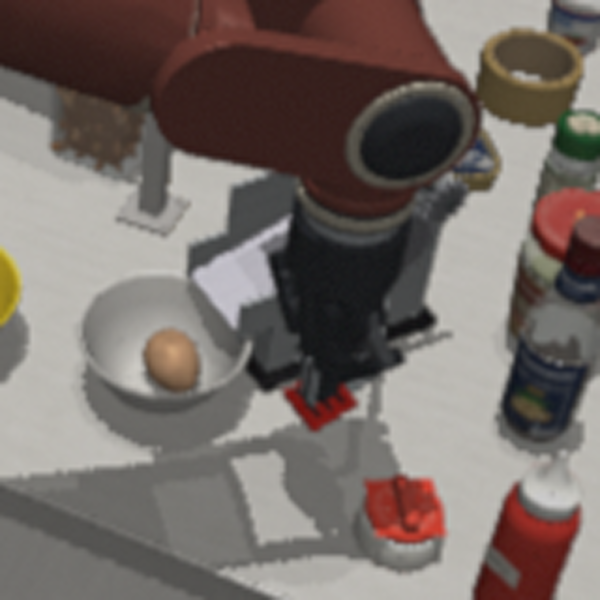

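The paddle is on its stop, with force rising to 14 N and no further travel. The lid is up and the egg lies in the bowl at crop pixel (172,358). Now I ease the paddle up at about 15–20 mm/s.

{"op": "drive_tool", "data": {"rows": [[[0, 0, 0], 0], [[0, 0, -0.001], 0], [[0, 0, -0.0015], 0], [[0, 0, -0.0015], 0], [[0, 0, -0.0015], 0], [[0, 0, -0.0015], 0], [[0, 0, -0.0015], 0], [[0, 0, -0.0015], 0], [[0, 0, -0.0015], 0], [[0, 0, -0.0015], 0]]}}

```text
t: 8.45
tool_pos: [0.5851, -0.1739, 0.1812]
tool_rot: [-0.139, -3.136, -0.0]
contact_force: [-6.0, 0.9, 4.8]
opening: 0.0002
grip_force: 3.2
```

{"op": "drive_tool", "data": {"rows": [[[0.0003, 0, -0.0018], 0], [[0.0003, 0, -0.0018], 0], [[0.0003, 0, -0.0018], 0], [[0.0003, 0, -0.0018], 0], [[0, 0, -0.0018], 0], [[0, 0, -0.0018], 0], [[0, 0, -0.0018], 0], [[0, 0, -0.0018], 0], [[0, 0, -0.0018], 0], [[0, 0, -0.0018], 0]]}}

```text
t: 9.45
tool_pos: [0.5846, -0.1739, 0.2]
tool_rot: [-0.139, -3.138, 0.0]
contact_force: [-3.6, 1.0, 6.2]
opening: 0.0001
grip_force: 3.3
```

{"op": "drive_tool", "data": {"rows": [[[-0.0005, 0, -0.0018], 0], [[-0.0005, 0, -0.0018], 0], [[-0.0005, 0, -0.0018], 0], [[-0.0005, 0, -0.0018], 0], [[-0.0005, 0, -0.0018], 0], [[-0.0005, 0, -0.0018], 0], [[-0.0005, 0, -0.0018], 0], [[-0.0005, 0, -0.0018], 0], [[-0.0005, 0, -0.0018], 0], [[-0.0005, 0, -0.0018], 0]]}}

```text
t: 10.45
tool_pos: [0.5896, -0.1745, 0.2182]
tool_rot: [-0.139, -3.138, 0.001]
contact_force: [-3.7, 0.4, 6.5]
opening: 0.0002
grip_force: 2.9
```

{"op": "drive_tool", "data": {"rows": [[[0, 0, -0.0013], 0], [[0, 0, -0.0013], 0], [[0, 0, -0.0013], 0], [[0, 0, -0.0013], 0], [[0, 0, -0.0013], 0], [[0, 0, -0.0013], 0], [[0, 0, -0.0013], 0], [[0, 0, -0.0013], 0], [[0, 0, -0.0013], 0], [[0, 0, -0.0013], 0]]}}

```text
t: 11.45
tool_pos: [0.5902, -0.1745, 0.2306]
tool_rot: [0.139, 3.136, -0.001]
contact_force: [4.0, -0.7, 4.2]
opening: 0.0001
grip_force: 2.5
```

{"op": "drive_tool", "data": {"rows": [[[0, 0, -0.001], 0], [[0, 0, -0.001], 0], [[0, 0, -0.001], 0], [[0, 0, -0.001], 0], [[0, 0, -0.001], 0], [[0, 0, 0], 0]]}}

```text
t: 12.05
tool_pos: [0.5889, -0.174, 0.2336]
tool_rot: [-0.139, -3.136, -0.002]
contact_force: [2.1, -0.8, -1.5]
opening: 0.0001
grip_force: 1.2
```

{"op": "drive_tool", "data": {"rows": [[[0, 0, -0.001], 0], [[0, 0, -0.001], 0], [[0, 0, -0.001], 0], [[0, 0, -0.001], 0], [[0, 0, -0.001], 0], [[0, 0, -0.001], 0], [[0, 0, 0], 0]]}}

```text
t: 12.75
tool_pos: [0.5897, -0.1744, 0.2412]
tool_rot: [0.139, 3.138, -0.0]
contact_force: [0.2, 0.7, 0.1]
opening: 0.0002
grip_force: 0.0
```

{"op": "drive_tool", "data": {"rows": [[[0, 0, -0.005], 0], [[0, 0, -0.01], 0], [[0, 0, -0.02], 0], [[0, 0, -0.02], 0], [[0, 0, -0.02], 0], [[0.015, 0, 0], 0], [[0.03, 0, 0], 0], [[0.03, 0, 0], 0], [[0.03, 0, 0], 0], [[0, 0, 0], 0]]}}

```text
t: 13.75
tool_pos: [0.483, -0.1647, 0.3167]
tool_rot: [0.141, 3.138, -0.001]
contact_force: [0.3, 0.1, -0.2]
opening: -0.0004
grip_force: 0.0
```

```bash
python3 look.py sc5 scene | head -1; python3 -c "
import cv2;a=cv2.imread('pics/sc5.png')[150:310,260:420];cv2.imwrite('pics/sc5c.png',cv2.resize(a,(600,600),interpolation=2))"
```

```text
13.75 [ 0.483  -0.1647  0.3167] 0.0726 -0.0004110441173815334 [ 0.29957872  0.06827097 -0.17504772]
```

View pics/sc5c.png

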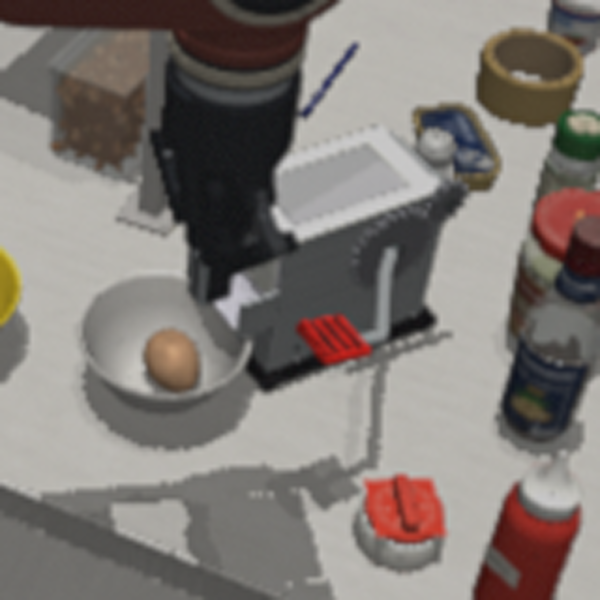

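The lid is shut, the paddle is up at crop pixel (333,338), the egg is in the bowl at (172,358), and the hand is clear.

```bash
python3 -c "
from station import ctrl
print(ctrl.finish_job())"
```

```text
the job is handed in; nothing more can be done
None
```

I pressed the paddle to its stop and the egg rolled into the steel bowl; I eased the paddle up over about 4 s until the lid shut, took the hand clear, and handed the job in at about 14 s.

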